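# Make up a window hardware order tray

## Task

Make up the window order in the wooden tray: lay the large copper pulley flat in the round recess, the black gearbox with the steel hub in the wide rectangular recess, and the bronze stay pin with a single pin, pin upwards, in the narrow rectangular recess, each fully down on its recess floor. Leave the look-alikes (the small pulley, the two-pin stay pin and the plain black block) and the white handle where they lie.

Things in the scene. Friction and masses are not known exactly. Their poses are not given: they have to be found in the camera images.
- big_pulley: Grooved copper sash pulley lying flat, 52 mm diameter, 24 mm thick, two 8 mm flanges with a groove between. Origin: centre of its underside; z up along its axle. This is the larger of the two pulleys and belongs in the order. Loose, about 0.22 kg.
- single_pin: Dark bronze stay pin: a flat plate 60 x 22 x 6 mm with ONE upright round pin, 10 mm diameter, at the plate's centre; top of the pin 38 mm above the underside. Origin: centre of the plate's underside; x along the plate, z up the pin. Loose, about 0.08 kg; belongs in the order.
- gearbox: Black espagnolette gearbox lying flat: case 70 x 34 x 24 mm with a round steel spindle hub (24 mm diameter, 3 mm proud, small square hole) in the middle of its top. Origin: centre of its underside; x along the 70 mm side, z up. Loose, about 0.25 kg; belongs in the order.
- insert_round: Plywood insert 104 (x) x 84 x 18 mm, with one 8 mm deep dark-lined recess at its centre: round, 72 mm diameter, for the large pulley. Origin: centre of its underside, 5 mm above the counter; z up. Recess floor at z = 10 mm, rim at 18 mm. The three inserts stand side by side along y, 88 mm apart, in any order, in a fixed dark wooden tray 116 x 276 mm; its walls rise 3 mm above them.
- insert_wide: Plywood insert 104 (x) x 84 x 18 mm, with one 8 mm deep dark-lined recess at its centre: wide rectangle, 92 (x) x 58 mm, for the gearbox. Origin: centre of its underside, 5 mm above the counter; z up. Recess floor at z = 10 mm, rim at 18 mm. The three inserts stand side by side along y, 88 mm apart, in any order, in a fixed dark wooden tray 116 x 276 mm; its walls rise 3 mm above them.
- insert_narrow: Plywood insert 104 (x) x 84 x 18 mm, with one 8 mm deep dark-lined recess at its centre: narrow rectangle, 78 (x) x 38 mm, for the single pin. Origin: centre of its underside, 5 mm above the counter; z up. Recess floor at z = 10 mm, rim at 18 mm. The three inserts stand side by side along y, 88 mm apart, in any order, in a fixed dark wooden tray 116 x 276 mm; its walls rise 3 mm above them.
- small_pulley: Grooved copper sash pulley lying flat, 36 mm diameter, 24 mm thick, two 8 mm flanges with a groove between. Origin: centre of its underside; z up along its axle. The smaller of the two pulleys: a look-alike, not in the order, stays where it lies. Loose, about 0.1 kg.
- double_pin: Look-alike stay pin, not in the order: the same bronze plate 60 x 22 x 6 mm but with TWO upright pins (10 mm diameter, to 38 mm height) at x = -21 and +21 mm. Origin: centre of the plate's underside; x along the plate. Loose; stays where it lies.
- keep_block: Look-alike of the gearbox, not in the order: a shorter plain black keep block 46 x 34 x 24 mm without a hub. Origin: centre of its underside; x along the 46 mm side. Loose; stays where it lies.
- white_handle: Bystander: white tilt-turn window handle resting on its rosette. The lever runs along x from -78 to +42 mm, 20 mm wide, top at 44 mm height; rosette 64 x 30 x 12 mm from x = 0 to 64 mm. Origin: underside, at the rosette's edge below the lever. Loose; stays where it lies.

How it is judged:
By the outcome, as a careful person would: the job done as asked, in the order asked, and still so for the second after the job is handed in, with the robot touching nothing.
It also fails if it takes over 93 s, if anything falls off the work surface, if the arm or the gripper's body presses on something with over 40 N, if the wrist force passes 120 N, or if a joint passes its speed limit or range.

## Robot

A 7-joint arm with a two-finger parallel gripper is mounted at the origin on the work surface. World frame = base frame: x ahead of the robot, y to its left, z up, the work surface at z = 0. Lengths are in m, angles in rad, forces in N, time in s.
With the tool pointing down it reaches from about 0.425 to 0.875 m from the base axis. Payload 4.7 kg.
Tool frame: the origin (TCP) lies midway between the tips of the shut fingers; the grasp point (between the pads) lies 19 mm behind it; z points along the fingers, y is the line along which they close (so a half turn about z gives the same grasp; the last joint's range is limited). The gripper opens to 87 mm and grips with 3 to 60 N. Pads are 19 mm wide; open, the fingers measure 117 mm over their backs; the gripper's body (75 mm by 190 mm) begins 51 mm behind the grasp point.
Start: joints at [-1.28, 0.321, -0.07, 1.45, 0.023, 1.371, -0.057], TCP at [0.178, 0.625, 0.223] pointing down, gripper open.
Joint ranges: [-2.86, 2.86], [-0.3, 2.09], [-1.38, 1.24], [0.06, 2.45], [-1.56, 4.7], [0.09, 2.05], [-2.69, 2.69]. Speed limits (rad/s): [2.57, 2.57, 3.14, 3.14, 3.14, 3.14, 3.14].

## Interface

Orientations are given as a unit quaternion [x, y, z, w].
In Python, from rig import ctrl gives the robot as it stands. The module is installed in compiled form; this text tells all that it offers.
- The arm moves only by the tool servo_tool, never from a script. Its argument "increments" is one flat list of numbers, 5 for each row, row after row: the shift along the tool's x, y, z in parts of the range, where 1.0 means 0.6 m, then the turn about the tool's z in shares of 2 rad (1.0 is 2 rad), then the finger opening in m, from 0 to 0.087. A call has 1 to 12 rows; each row is the pose to reach, as a shift and turn from the pose commanded when the call began, along the tool's axes at that moment; what a row does not reach only later rows make up. A row lasts 1/12 s, in which the tool goes at most 41.7 mm and 7.16 degrees, less where a joint would pass 70% of its speed; a pose out of reach is approached as far as the arm can. No shift or turn number may pass 1 either way. A call with a gripper value outside its range is refused whole. The fingers move at their own pace and stop on an object; the grip force is fixed at half the most. Time passes only in rows, so rows that repeat a pose let the fingers close. It gives the time, the measured TCP pose, the force, the opening and the grip force at its end, in the units of the state.
- ctrl.get_obs(): the state, without advancing time (a new reading comes with each control period).
- ctrl.snapshot(name): name is "side" or "top" or "wrist"; returns a dict with "color" (384x512x3 uint8, red, green, blue), "intrinsics" (3x3 intrinsics, pixels), "eye" and "orientation" of the camera in the world; the wrist camera has in their place "T_tool_cam" (4x4, takes a point from camera to tool coordinates, whose origin is the TCP and whose axes are the flange's). Camera axes: x right, y down, z forward; pixel columns grow to the right and rows downward; lengths in m; the calibration is good to about 2 mm. A picture is of the moment at which its call begins: read the wrist's pose just before it. There is no depth.
- ctrl.job_done(): hands the job in; it is judged then, once.
The state is a dict: "time_s": time; "joint_positions": joint angles; "joint_velocities": joint speeds; "joint_torque": joint torques, N m; "eef_pos": TCP position; "eef_rot": TCP orientation; "contact_force": force on the tool from outside, world axes, zero at the start; "ft_torque": the same for the moment, N m; "finger_gap": finger opening in m; "grip_force": force on a finger pad.
Only numpy, scipy, OpenCV 4.12 (cv2) and the standard library are available. Lean on these libraries where they do the work, as an engineer would, in place of code of your own. Each camera call takes 0.05 s, during which the arm holds its last target. There are 200 camera calls.

## Working session

There is one attempt and no reset: what is moved stays moved. The work goes in short steps, Python scripts to look and compute and a tool call to move; the robot and the scene stay as the last step left them, time stands still between calls to the robot, and variables do not carry over. Pictures are saved under pics/ and viewed, at most 14 in all, crops included, and the job is handed in when it is done.

Besides the shell and the picture viewer there is one more tool, called after ">>>" as a command line: name --argument value ..., lists and objects as JSON in quotes. servo_tool: Moves the arm, as the interface text tells. Its arguments: {"type":"object","properties":{"increments":{"type":"array","items":{"type":"number"}}},"required":["increments"]}

```bash
mkdir -p pics
cat > h.py <<'E'
import numpy as np, cv2
from scipy.spatial.transform import Rotation as R
from rig import ctrl
def snap(n,f=None):
    o=ctrl.get_obs(); s=ctrl.snapshot(n)
    if f: cv2.imwrite('pics/'+f,cv2.cvtColor(s['color'],cv2.COLOR_RGB2BGR))
    if n=='wrist':
        T=np.eye(4);T[:3,:3]=R.from_quat(o['eef_rot']).as_matrix();T[:3,3]=o['eef_pos'];s['T']=T@s['T_tool_cam']
    else:
        T=np.eye(4);q=np.array(s['orientation']);T[:3,:3]=q if q.shape==(3,3) else R.from_quat(q).as_matrix();T[:3,3]=s['eye'];s['T']=T
    return s
def ray(s,uv,z):
    d=s['T'][:3,:3]@np.linalg.inv(s['intrinsics'])@np.array([uv[0],uv[1],1.]);e=s['T'][:3,3]
    return (e+d*(z-e[2])/d[2])[:2]
E
python3 - <<'E'
from h import *
o=ctrl.get_obs();print({k:np.round(v,4) for k,v in o.items()})
for n in('top','side'):
    s=snap(n,n+'0.png');print(n,s['T'].round(3),s['intrinsics'])
E
```

```text
{'time_s': np.float64(0.0), 'joint_positions': array([-1.2799,  0.3218, -0.0701,  1.4517,  0.0226,  1.3708, -0.0569]), 'joint_velocities': array([-0.0007,  0.0002,  0.0001,  0.0007,  0.0004, -0.0008, -0.0003]), 'joint_torque': array([-3.00000e-04, -4.91294e+01, -4.04200e-01, -3.12535e+01,
       -6.39000e-02,  4.33000e-02,  2.00000e-04]), 'eef_pos': array([0.1775, 0.6247, 0.2215]), 'eef_rot': array([ 1.380e-01,  9.904e-01, -9.000e-04, -1.000e-04]), 'contact_force': array([ 0.3069,  0.025 , -0.8861]), 'ft_torque': array([-0.0504, -0.0298, -0.0476]), 'grip_force': np.float64(0.0), 'finger_gap': np.float64(0.087)}
top [[ 0.014 -0.995  0.101  0.447]
 [-1.    -0.015 -0.016  0.033]
 [ 0.018 -0.1   -0.995  0.878]
 [ 0.     0.     0.     1.   ]] [[369.74194767   0.         257.72986893]
 [  0.         369.74194767 188.99560059]
 [  0.           0.           1.        ]]
side [[ 0.925 -0.282  0.255  0.249]
 [-0.38  -0.686  0.62  -0.705]
 [ 0.001 -0.671 -0.742  0.91 ]
 [ 0.     0.     0.     1.   ]] [[491.32556912   0.         255.72821441]
 [  0.         491.32556912 201.96395386]
 [  0.           0.           1.        ]]
```

View pics/top0.png

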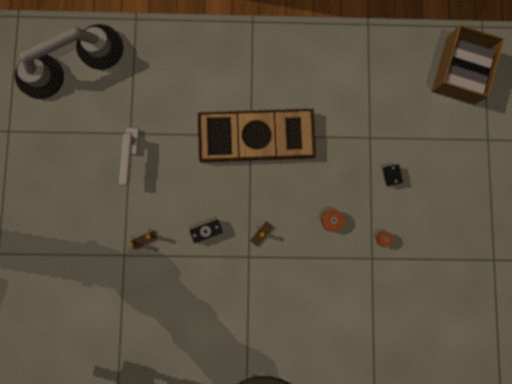

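View pics/side0.png

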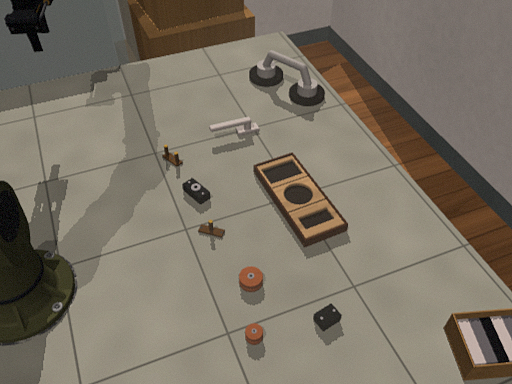

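The top view shows the big pulley at (333,220), the gearbox at (206,231) and the single pin at (262,234). The recesses are wide at (219,136), round at (257,135) and narrow at (293,133). The side view agrees: the look-alikes lie outside these positions.

```bash
cat >> h.py <<'E'
def blob(mask,seed,r=45):
    """minAreaRect of the contour in mask nearest to seed"""
    cs,_=cv2.findContours(mask.astype(np.uint8),cv2.RETR_EXTERNAL,cv2.CHAIN_APPROX_NONE)
    cs=[c for c in cs if cv2.contourArea(c)>15]
    c=min(cs,key=lambda c:np.hypot(*(np.array(cv2.minAreaRect(c)[0])-seed)))
    return c
def world(s,c,z):
    p=np.array([ray(s,q,z) for q in c.reshape(-1,2)])
    (x,y),(w,h),a=cv2.minAreaRect((p*1000).astype(np.float32))
    if w<h: w,h,a=h,w,a+90
    return np.round([x,y,w,h,(a+90)%180-90],1)   # mm; long axis angle in deg
def go(x,y,z,ang=None):
    """tool increments to reach world xyz (m), closing line at ang deg (world)"""
    o=ctrl.get_obs();M=R.from_quat(o['eef_rot']).as_matrix()
    d=M.T@(np.array([x,y,z])-o['eef_pos'])
    cur=np.degrees(np.arctan2(M[1,1],M[0,1])); t=0
    if ang is not None: t=-((ang-cur+90)%180-90)
    print('inc',d.round(4),'turn',np.radians(t).round(3),'cur',cur.round(1),'pos',o['eef_pos'].round(4),'q7',o['joint_positions'][6].round(2),'t',o['time_s'].round(2))
E
python3 - <<'E'
from h import *
s=snap('top');im=s['color'].astype(int);r,g,b=im[...,0],im[...,1],im[...,2]
hsv=cv2.cvtColor(s['color'],cv2.COLOR_RGB2HSV)
H,S,V=[hsv[...,i].astype(int) for i in range(3)]
for n,u in dict(pul=(333,220),gb=(199,232),pin=(258,238),floor=(300,190),wood=(237,136),rec=(219,136),frame=(201,160)).items():print(n,hsv[u[1],u[0]])
out=[('pulley',(S>120)&(V>90),(333,220),.024),('gearbox',V<55,(206,231),.024),('single',(S>110)&(V>35),(262,234),.006),
('tray',S>70,(257,135),.026),('wide',V<45,(219,136),.023),('round',V<45,(257,135),.023),('narrow',V<45,(293,133),.023),('block',V<55,(393,175),.024),('double',(S>110)&(V>35),(143,240),.006),('small',(S>120)&(V>90),(385,240),.024),]
for n,m,sd,z in out:
    print(n,world(s,blob(m,sd),z))
go(.45,-.17,.2)
E
```

```text
pul [15 22 69]
gb [174  58  44]
pin [ 14 194  63]
floor [17 59 99]
wood [ 13 143  89]
rec [13 69 26]
frame [  9 181  38]
pulley [ 464.6 -155.9   50.1   49.1  -63.3]
gearbox [435.5 135.7  71.   34.8 -67.5]
single [430.9   9.   57.6  21.  -40.4]
tray [658.   22.4 287.8 136.2 -86.8]
wide [659.1 112.2  86.3  53.4   3.5]
round [664.4  23.6  63.7  62.6 -89. ]
narrow [668.6 -62.9  72.4  32.6   3.6]
block [ 572.1 -296.9   47.    42.2   12.9]
double [412.1 286.6  66.3  20.9 -62.4]
small [ 422.6 -278.1   32.8   32.   -89.3]Traceback (most recent call last):
  File "<stdin>", line 10, in <module>
  File "h.py", line 32, in go
    print('inc',d.round(4),'turn',np.radians(t).round(3),'cur',cur.round(1),'pos',o['eef_pos'].round(4),'q7',o['joint_positions'][6].round(2),'t',o['time_s'].round(2))
                                                                                                                                                  ^^^^^^^^^^^^^^^^^
AttributeError: 'float' object has no attribute 'round'
```

```bash
sed -i "s/o\['time_s'\].round(2)/round(float(o['time_s']),2)/" h.py; python3 -c "
from h import *
go(.5,.3,.2,90);go(.465,-.156,.13,90)"
```

```text
inc [-0.399  -0.2244  0.0221] turn -0.277 cur 74.1 pos [0.1775 0.6249 0.2217] q7 -0.06 t 0.15
inc [-0.4899 -0.6725  0.0927] turn -0.277 cur 74.1 pos [0.1775 0.6249 0.2217] q7 -0.06 t 0.15
```

The rows are not in the units I measure in: shifts go in shares of 0.6 m and turns go in shares of 2 rad. I convert before sending: -0.4 m / 0.6 = -0.6667, -0.224 m / 0.6 = -0.3733, -0.277 rad / 2 = -0.1385.

>>> servo_tool --increments '[-0.6667,-0.3733,0.0333,-0.1385,0.087,-0.6667,-0.3733,0.0333,-0.1385,0.087,-0.6667,-0.3733,0.0333,-0.1385,0.087,-0.6667,-0.3733,0.0333,-0.1385,0.087,-0.6667,-0.3733,0.0333,-0.1385,0.087,-0.6667,-0.3733,0.0333,-0.1385,0.087,-0.6667,-0.3733,0.0333,-0.1385,0.087,-0.6667,-0.3733,0.0333,-0.1385,0.087,-0.6667,-0.3733,0.0333,-0.1385,0.087,-0.6667,-0.3733,0.0333,-0.1385,0.087,-0.6667,-0.3733,0.0333,-0.1385,0.087,-0.6667,-0.3733,0.0333,-0.1385,0.087]'

```text
time_s: 1.15
eef_pos: [0.5078, 0.2905, 0.2021]
eef_rot: [0.007, 1.0, -0.003, 0.002]
contact_force: [0.6, -0.9, 0.5]
finger_gap: 0.0873
grip_force: 0.0
```

```bash
python3 -c "
from h import *
go(.465,-.156,.13,90)"
```

```text
inc [ 0.0372 -0.4467  0.0744] turn -0.013 cur 89.2 pos [0.5078 0.2905 0.2021] q7 1.02 t 1.15
```

To row units: -0.447 m / 0.6 = -0.745, 0.074 m / 0.6 = 0.1233, -0.01 rad / 2 = -0.005.

>>> servo_tool --increments '[0.0617,-0.745,0.1233,-0.005,0.087,0.0617,-0.745,0.1233,-0.005,0.087,0.0617,-0.745,0.1233,-0.005,0.087,0.0617,-0.745,0.1233,-0.005,0.087,0.0617,-0.745,0.1233,-0.005,0.087,0.0617,-0.745,0.1233,-0.005,0.087,0.0617,-0.745,0.1233,-0.005,0.087,0.0617,-0.745,0.1233,-0.005,0.087,0.0617,-0.745,0.1233,-0.005,0.087,0.0617,-0.745,0.1233,-0.005,0.087,0.0617,-0.745,0.1233,-0.005,0.087,0.0617,-0.745,0.1233,-0.005,0.087]'

```text
time_s: 2.15
eef_pos: [0.4617, -0.1548, 0.1278]
eef_rot: [0.0, 1.0, -0.002, -0.001]
contact_force: [-0.1, -0.1, -0.3]
finger_gap: 0.0871
grip_force: 0.0
```

>>> servo_tool --increments '[0,0,0,0,0.087,0,0,0,0,0.087,0,0,0,0,0.087]'

```text
time_s: 2.4
eef_pos: [0.4647, -0.1447, 0.1286]
eef_rot: [-0.006, 1.0, 0.0, 0.0]
contact_force: [-0.2, 0.0, 0.7]
finger_gap: 0.0869
grip_force: 0.0
```

Run:
```python
from h import *
s=snap('wrist','w1.png');print(s['T'].round(3))
go(.465,-.156,.01,90)
hsv=cv2.cvtColor(s['color'],cv2.COLOR_RGB2HSV);m=(hsv[...,1]>120)&(hsv[...,2]>90)
uv=s['intrinsics']@(np.linalg.inv(s['T'])@np.array([.465,-.156,.024,1]))[:3];uv=uv[:2]/uv[2]
print(uv,world(s,blob(m,uv),.024))
```

```text
[[-0.013  0.967  0.255  0.395]
 [ 1.     0.013  0.004 -0.145]
 [ 0.     0.255 -0.967  0.289]
 [ 0.     0.     0.     1.   ]]
inc [-0.     -0.0114  0.1186] turn 0.013 cur 90.8 pos [ 0.4648 -0.1447  0.1286] q7 1.86 t 2.45
[244.3461714 197.0372729] [ 462.  -155.2   52.2   51.   -42.7]
```

View pics/w1.png

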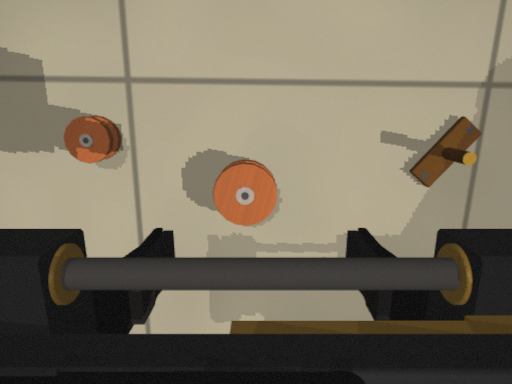

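The wrist picture shows the big pulley at (245,195), within 3 mm of the top-view fix; the single pin is at (447,155) and the small pulley at (90,140).

To row units: 0.118 m / 0.6 = 0.1967, -0.011 m / 0.6 = -0.0183, 0.01 rad / 2 = 0.005.

>>> servo_tool --increments '[0.0017,-0.0183,0.0667,0.005,0.087,0.0017,-0.0183,0.125,0.005,0.087,0.0017,-0.0183,0.1667,0.005,0.087,0.0017,-0.0183,0.1917,0.005,0.087,0.0017,-0.0183,0.1967,0.005,0.087,0.0017,-0.0183,0.1967,0.005,0.087,0.0017,-0.0183,0.1967,0.005,0.04,0.0017,-0.0183,0.1967,0.005,0.04,0.0017,-0.0183,0.1967,0.005,0.04,0.0017,-0.0183,0.1967,0.005,0.04,0.0017,-0.0183,0.1967,0.005,0.04,0.0017,-0.0183,0.1967,0.005,0.04]'

```text
time_s: 3.45
eef_pos: [0.4638, -0.1575, 0.011]
eef_rot: [-0.0, 1.0, 0.0, 0.0]
contact_force: [-0.4, -0.2, 0.1]
finger_gap: 0.055
grip_force: 0.0
```

Run:
```python
from h import *
go(.6635,.0243,.06,93.4)
```

```text
inc [-0.1998  0.1818 -0.0488] turn -0.059 cur 90.0 pos [ 0.4638 -0.1575  0.011 ] q7 1.98 t 3.45
```

To row units: -0.08 m / 0.6 = -0.1333, -0.05 m / 0.6 = -0.0833.

>>> servo_tool --increments '[0,0,0,0,0.03,0,0,0,0,0.03,0,0,0,0,0.03,0,0,0,0,0.03,0,0,0,0,0.03,0,0,-0.0333,0,0.03,0,0,-0.0833,0,0.03,0,0,-0.1333,0,0.03,0,0,-0.1333,0,0.03,0,0,-0.1333,0,0.03]'

```text
time_s: 4.28
eef_pos: [0.4644, -0.1577, 0.0915]
eef_rot: [-0.0, 1.0, 0.0, 0.002]
contact_force: [-0.3, 1.0, -2.1]
finger_gap: 0.0505
grip_force: 30.0
```

Run:
```python
from h import *
go(.6635,.0243,.09,93.4)
s=snap('wrist','w2.png')
```

```text
inc [-0.1991  0.182   0.0021] turn -0.059 cur 90.0 pos [ 0.4644 -0.1577  0.0915] q7 1.9 t 4.28
```

View pics/w2.png

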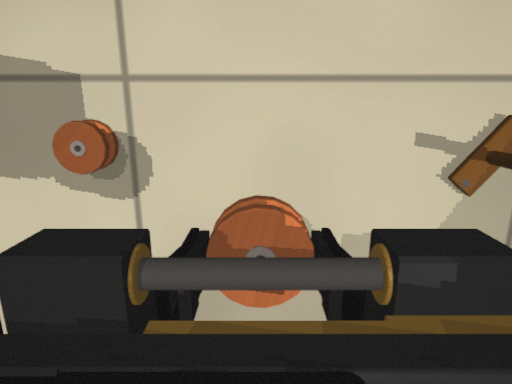

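The pulley is held flat between the fingers (centre about (261,255)), with 30 N of grip and 2 N of weight. Next is the move over the round recess.

To row units: -0.199 m / 0.6 = -0.3317, 0.182 m / 0.6 = 0.3033, -0.059 rad / 2 = -0.0295.

>>> servo_tool --increments '[-0.3317,0.3033,0,-0.0295,0.03,-0.3317,0.3033,0,-0.0295,0.03,-0.3317,0.3033,0,-0.0295,0.03,-0.3317,0.3033,0,-0.0295,0.03,-0.3317,0.3033,0,-0.0295,0.03,-0.3317,0.3033,0,-0.0295,0.03,-0.3317,0.3033,0,-0.0295,0.03,-0.3317,0.3033,0,-0.0295,0.03,-0.3317,0.3033,0,-0.0295,0.03,-0.3317,0.3033,0,-0.0295,0.03,-0.3317,0.3033,0,-0.0295,0.03,-0.3317,0.3033,0,-0.0295,0.03]'

```text
time_s: 5.33
eef_pos: [0.6614, 0.0227, 0.0902]
eef_rot: [-0.028, 1.0, -0.0, -0.001]
contact_force: [-1.1, -0.8, -1.1]
finger_gap: 0.0508
grip_force: 30.0
```

Run:
```python
from h import *
go(.6635,.0243,.0265,93.4)
s=snap('wrist','w3.png')
hsv=cv2.cvtColor(s['color'],cv2.COLOR_RGB2HSV);V=hsv[...,2]
for n,p in dict(wide=(.659,.112),narrow=(.6685,-.063)).items():
    uv=s['intrinsics']@(np.linalg.inv(s['T'])@np.array([*p,.023,1]))[:3];uv=uv[:2]/uv[2];print(n,uv)
```

```text
inc [-0.0023  0.0015  0.0637] turn -0.003 cur 93.3 pos [0.6614 0.0227 0.0902] q7 1.71 t 5.33
wide [387.18788649 214.47627406]
narrow [134.475312   213.67556248]
```

View pics/w3.png

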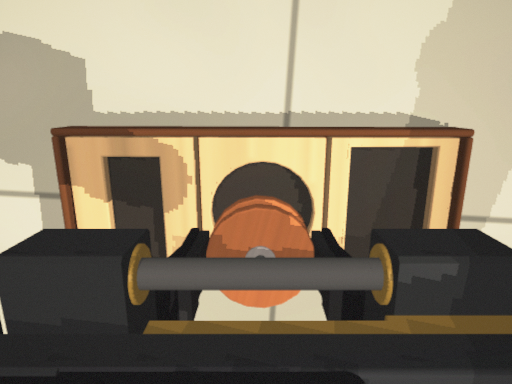

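The wrist picture shows the round recess centred near column 262 and the pulley at column 261, so they line up. Lowering now.

To row units: 0.064 m / 0.6 = 0.1067, 0.06 m / 0.6 = 0.1.

>>> servo_tool --increments '[-0.0033,0.0033,0.0417,0,0.03,-0.0033,0.0033,0.0833,0,0.03,-0.0033,0.0033,0.1,0,0.03,-0.0033,0.0033,0.1067,0,0.03,-0.0033,0.0033,0.1067,0,0.03,-0.0033,0.0033,0.1067,0,0.03,-0.0033,0.0033,0.1067,0,0.075,-0.0033,0.0033,0.1067,0,0.075,-0.0033,0.0033,0.1067,0,0.075,-0.0033,0.0033,0.1067,0,0.075,-0.0033,0.0033,0.0667,0,0.075,-0.0033,0.0033,0,0,0.075]'

```text
time_s: 6.38
eef_pos: [0.6606, 0.0268, 0.0865]
eef_rot: [-0.03, 1.0, -0.0, -0.005]
contact_force: [0.8, 0.5, 0.0]
finger_gap: 0.0739
grip_force: 0.0
```

To row units: -0.06 m / 0.6 = -0.1, -0.04 m / 0.6 = -0.0667.

>>> servo_tool --increments '[0,0,-0.0667,0,0.087,0,0,-0.1,0,0.087,0,0,-0.1,0,0.087]'

```text
time_s: 6.63
eef_pos: [0.6682, 0.0264, 0.1578]
eef_rot: [-0.029, 1.0, 0.001, 0.006]
contact_force: [0.6, 0.3, -0.6]
finger_gap: 0.0847
grip_force: 0.0
```

Run:
```python
from h import *
s=snap('wrist','w4.png')
hsv=cv2.cvtColor(s['color'],cv2.COLOR_RGB2HSV);m=(hsv[...,1]>120)&(hsv[...,2]>90)
go(.4355,.1357,.13,22.5)
go(.5,.13,.13,22.5)
```

```text
inc [0.2243 0.1226 0.023 ] turn 1.237 cur 93.4 pos [0.6665 0.0265 0.1545] q7 1.69 t 6.68
inc [0.1603 0.1131 0.0235] turn 1.237 cur 93.4 pos [0.6665 0.0265 0.1545] q7 1.69 t 6.68
```

View pics/w4.png

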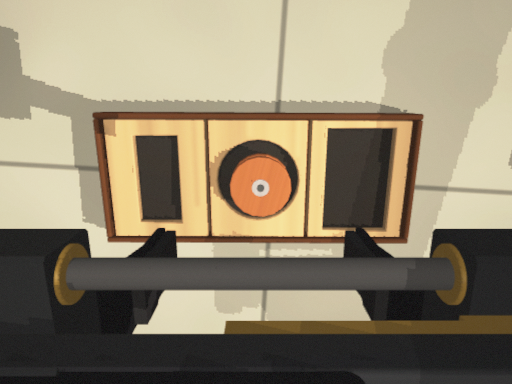

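The pulley sits in the round recess at (260,187), with the dark gap visible all round it. Now the gearbox.

To row units: 0.224 m / 0.6 = 0.3733, 0.122 m / 0.6 = 0.2033, 1.237 rad / 2 = 0.6185.

>>> servo_tool --increments '[0.3733,0.2033,0.0417,0.6185,0.087,0.3733,0.2033,0.0417,0.6185,0.087,0.3733,0.2033,0.0417,0.6185,0.087,0.3733,0.2033,0.0417,0.6185,0.087,0.3733,0.2033,0.0417,0.6185,0.087,0.3733,0.2033,0.0417,0.6185,0.087,0.3733,0.2033,0.0417,0.6185,0.087,0.3733,0.2033,0.0417,0.6185,0.087,0.3733,0.2033,0.0417,0.6185,0.087,0.3733,0.2033,0.0417,0.6185,0.087,0.3733,0.2033,0.0417,0.6185,0.087,0.3733,0.2033,0.0417,0.6185,0.087]'

```text
time_s: 7.68
eef_pos: [0.4325, 0.135, 0.1245]
eef_rot: [0.556, 0.831, -0.001, -0.0]
contact_force: [-0.4, -0.3, 0.2]
finger_gap: 0.0871
grip_force: 0.0
```

>>> servo_tool --increments '[0,0,0,0,0.087,0,0,0,0,0.087]'

```text
time_s: 7.85
eef_pos: [0.433, 0.135, 0.125]
eef_rot: [0.555, 0.832, -0.0, -0.0]
contact_force: [0.4, 0.2, -0.4]
finger_gap: 0.0871
grip_force: 0.0
```

Run:
```python
from h import *
s=snap('wrist','w5.png')
go(.4355,.1357,.010,22.5)
s2=snap('top')
V=cv2.cvtColor(s['color'],cv2.COLOR_RGB2HSV)[...,2]
uv=s['intrinsics']@(np.linalg.inv(s['T'])@np.array([.4355,.1357,.024,1]))[:3];uv=uv[:2]/uv[2];print(uv)
for t in(45,60):print(world(s,blob(V<t,uv),.024))
```

```text
inc [-0.0002  0.0026  0.1151] turn 0.001 cur 22.6 pos [0.4331 0.135  0.1251] q7 0.02 t 7.9
[263.09327441 199.27783426]
[433.9 140.6  70.2  32.4 -68.1]
[434.  140.6  70.4  32.6 -68.1]
```

View pics/w5.png

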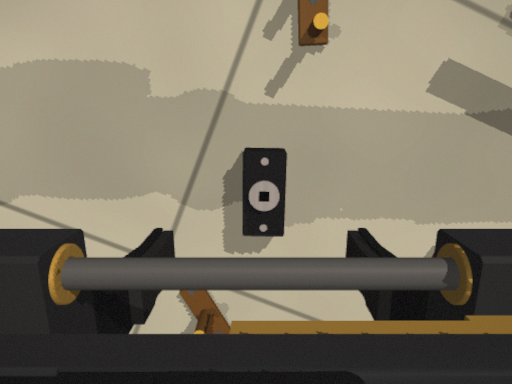

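The gearbox with its hub is at (264,196), square to the fingers. The double pin at (316,20) and the single pin at (205,310) are both clear.

To row units: 0.115 m / 0.6 = 0.1917, 0.112 m / 0.6 = 0.1867.

>>> servo_tool --increments '[0.0033,0.0042,0.0667,0,0.087,0.0033,0.0042,0.125,0,0.087,0.0033,0.0042,0.1667,0,0.07,0.0033,0.0042,0.1867,0,0.065,0.0033,0.0042,0.1917,0,0.055,0.0033,0.0042,0.1917,0,0.05,0.0033,0.0042,0.1917,0,0.02,0.0033,0.0042,0.1917,0,0.02,0.0033,0.0042,0.1917,0,0.02,0.0033,0.0042,0.1917,0,0.02,0.0033,0.0042,0.1917,0,0.02,0.0033,0.0042,0.1917,0,0.02]'

```text
time_s: 8.95
eef_pos: [0.4353, 0.1382, 0.0112]
eef_rot: [0.555, 0.832, 0.0, 0.0]
contact_force: [-0.8, 0.8, 4.5]
finger_gap: 0.0335
grip_force: 30.0
```

To row units: -0.08 m / 0.6 = -0.1333, -0.05 m / 0.6 = -0.0833.

>>> servo_tool --increments '[0,0,0,0,0.015,0,0,0,0,0.015,0,0,0,0,0.015,0,0,-0.0333,0,0.015,0,0,-0.0833,0,0.015,0,0,-0.1333,0,0.015,0,0,-0.1333,0,0.015,0,0,-0.1333,0,0.015]'

```text
time_s: 9.62
eef_pos: [0.4358, 0.1385, 0.0915]
eef_rot: [0.555, 0.832, 0.001, 0.001]
contact_force: [0.1, 0.1, -3.2]
finger_gap: 0.0336
grip_force: 29.9
```

Run:
```python
from h import *
go(.659,.112,.09,93.5)
```

```text
inc [-0.11   0.196  0.002] turn -1.239 cur 22.5 pos [0.4358 0.1385 0.0915] q7 0.04 t 9.62
```

To row units: 0.196 m / 0.6 = 0.3267, -0.11 m / 0.6 = -0.1833, -1.24 rad / 2 = -0.62.

>>> servo_tool --increments '[-0.1833,0.3267,0,-0.62,0.015,-0.1833,0.3267,0,-0.62,0.015,-0.1833,0.3267,0,-0.62,0.015,-0.1833,0.3267,0,-0.62,0.015,-0.1833,0.3267,0,-0.62,0.015,-0.1833,0.3267,0,-0.62,0.015,-0.1833,0.3267,0,-0.62,0.015,-0.1833,0.3267,0,-0.62,0.015,-0.1833,0.3267,0,-0.62,0.015,-0.1833,0.3267,0,-0.62,0.015,-0.1833,0.3267,0,-0.62,0.015,-0.1833,0.3267,0,-0.62,0.015]'

```text
time_s: 10.62
eef_pos: [0.6567, 0.1111, 0.088]
eef_rot: [-0.03, 1.0, -0.0, -0.002]
contact_force: [-0.0, 0.3, -3.6]
finger_gap: 0.034
grip_force: 29.9
```

>>> servo_tool --increments '[0,0,0,0,0.015,0,0,0,0,0.015]'

```text
time_s: 10.78
eef_pos: [0.6577, 0.1113, 0.0897]
eef_rot: [-0.03, 1.0, -0.0, -0.001]
contact_force: [-0.2, 0.2, -3.2]
finger_gap: 0.0339
grip_force: 29.9
```

Run:
```python
from h import *
go(.659,.112,.0265,93.5)
s=snap('wrist','w6.png')
```

```text
inc [-0.0015  0.0006  0.0632] turn -0.001 cur 93.4 pos [0.6577 0.1113 0.0897] q7 1.54 t 10.78
```

View pics/w6.png

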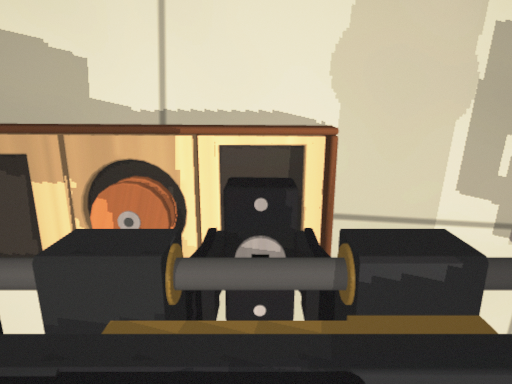

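The gearbox (columns 224–298) is lined up with the wide recess (columns 220–304). Lowering now.

To row units: 0.0635 m / 0.6 = 0.1058, -0.001 m / 0.6 = -0.0017.

>>> servo_tool --increments '[-0.0017,0.0008,0.0417,0,0.015,-0.0017,0.0008,0.0833,0,0.015,-0.0017,0.0008,0.1,0,0.015,-0.0017,0.0008,0.105,0,0.015,-0.0017,0.0008,0.1058,0,0.015,-0.0017,0.0008,0.1058,0,0.015,-0.0017,0.0008,0.1058,0,0.06,-0.0017,0.0008,0.1058,0,0.06,-0.0017,0.0008,0.1058,0,0.06,-0.0017,0.0008,0.1058,0,0.06,-0.0017,0.0008,0.0667,0,0.06,-0.0017,0.0008,0,0,0.06]'

```text
time_s: 11.83
eef_pos: [0.6555, 0.1115, 0.0865]
eef_rot: [-0.031, 1.0, -0.001, -0.005]
contact_force: [0.5, 0.4, -0.5]
finger_gap: 0.0584
grip_force: 0.0
```

To row units: -0.06 m / 0.6 = -0.1, -0.04 m / 0.6 = -0.0667.

>>> servo_tool --increments '[0,0,-0.0667,0,0.06,0,0,-0.1,0,0.06,0,0,-0.1,0,0.06]'

```text
time_s: 12.08
eef_pos: [0.6632, 0.1123, 0.1582]
eef_rot: [-0.031, 1.0, 0.001, 0.006]
contact_force: [0.6, -0.9, 0.4]
finger_gap: 0.0594
grip_force: 0.0
```

Run:
```python
from h import *
s=snap('wrist','w7.png')
go(.431,.009,.13,49.6)
```

```text
inc [ 0.2366 -0.0888  0.023 ] turn 0.767 cur 93.6 pos [0.6615 0.1122 0.1548] q7 1.53 t 12.13
```

View pics/w7.png

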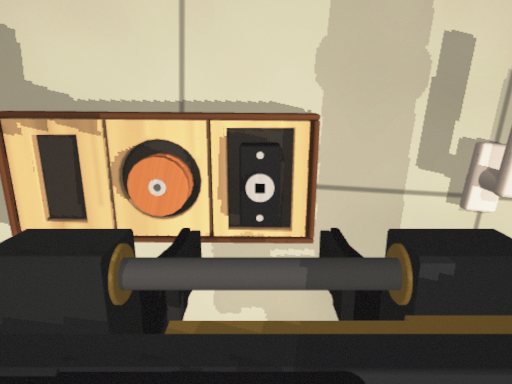

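The gearbox is in the wide recess, hub at (260,188), with a gap all round. The pulley is undisturbed. Next is the pin.

To row units: 0.237 m / 0.6 = 0.395, -0.089 m / 0.6 = -0.1483, 0.767 rad / 2 = 0.3835.

>>> servo_tool --increments '[0.395,-0.1483,0.0417,0.3835,0.06,0.395,-0.1483,0.0417,0.3835,0.06,0.395,-0.1483,0.0417,0.3835,0.06,0.395,-0.1483,0.0417,0.3835,0.06,0.395,-0.1483,0.0417,0.3835,0.06,0.395,-0.1483,0.0417,0.3835,0.06,0.395,-0.1483,0.0417,0.3835,0.06,0.395,-0.1483,0.0417,0.3835,0.06,0.395,-0.1483,0.0417,0.3835,0.06,0.395,-0.1483,0.0417,0.3835,0.06]'

```text
time_s: 12.97
eef_pos: [0.4295, 0.009, 0.1259]
eef_rot: [0.344, 0.939, 0.0, 0.001]
contact_force: [-0.7, 0.5, -0.0]
finger_gap: 0.06
grip_force: 0.0
```

Run:
```python
from h import *
s=snap('wrist','w8.png')
go(.431,.009,.012,49.6)
hsv=cv2.cvtColor(s['color'],cv2.COLOR_RGB2HSV)
for z in(.006,.038):
    uv=s['intrinsics']@(np.linalg.inv(s['T'])@np.array([.431,.009,z,1]))[:3];uv=uv[:2]/uv[2];print(z,uv,hsv[int(uv[1]),int(uv[0])])
m=(hsv[...,1]>120)&(hsv[...,2]>40)
print(world(s,blob(m,uv),.006))
m=(hsv[...,1]>120)&(hsv[...,2]>180)
print(world(s,blob(m,uv),.038))
```

```text
inc [-0.0009  0.0009  0.1138] turn 0.002 cur 49.7 pos [0.4296 0.0089 0.1258] q7 0.74 t 13.02
0.006 [260.16521458 194.04796745] [ 14 164  70]
0.038 [260.23787999 204.5926767 ] [ 20 179 180]
[429.3  10.6  58.3  20.7 -39.1]
[428.7   8.8   8.1   4.6 -29.3]
```

View pics/w8.png

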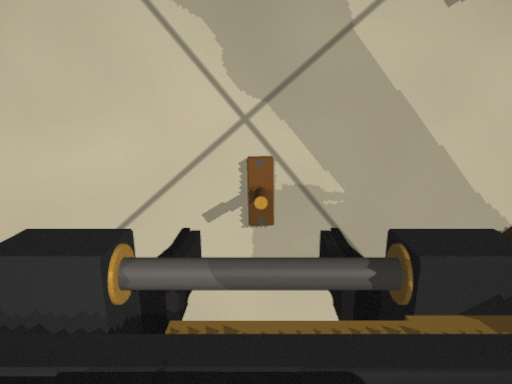

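The pin top is at (261,203), within 2 px of the prediction, and the plate is square to the fingers. Descending straight down.

To row units: 0.114 m / 0.6 = 0.19, 0.111 m / 0.6 = 0.185.

>>> servo_tool --increments '[0,0.0017,0.0667,0,0.055,0,0.0017,0.125,0,0.045,0,0.0017,0.1667,0,0.04,0,0.0017,0.185,0,0.035,0,0.0017,0.19,0,0.03,0,0.0017,0.19,0,0.0,0,0.0017,0.19,0,0.0,0,0.0017,0.19,0,0.0,0,0.0017,0.19,0,0.0,0,0.0017,0.19,0,0.0,0,0.0017,0.19,0,0.0,0,0.0017,0.19,0,0.0]'

```text
time_s: 14.02
eef_pos: [0.43, 0.0094, 0.0126]
eef_rot: [0.345, 0.939, 0.001, 0.001]
contact_force: [0.2, 0.7, 6.6]
finger_gap: 0.0087
grip_force: 30.0
```

To row units: -0.08 m / 0.6 = -0.1333, -0.05 m / 0.6 = -0.0833.

>>> servo_tool --increments '[0,0,0,0,0.0,0,0,0,0,0.0,0,0,-0.0333,0,0.0,0,0,-0.0833,0,0.0,0,0,-0.1333,0,0.0,0,0,-0.1333,0,0.0,0,0,-0.1333,0,0.0]'

```text
time_s: 14.6
eef_pos: [0.4299, 0.0095, 0.0929]
eef_rot: [0.345, 0.939, 0.001, 0.001]
contact_force: [0.6, -0.7, -1.5]
finger_gap: 0.0093
grip_force: 30.0
```

Run:
```python
from h import *
go(.6685,-.0635,.09,93.5)
```

```text
inc [-0.2291  0.0989  0.0036] turn -0.766 cur 49.6 pos [0.4299 0.0095 0.0929] q7 0.76 t 14.6
```

To row units: -0.229 m / 0.6 = -0.3817, 0.099 m / 0.6 = 0.165, -0.766 rad / 2 = -0.383.

>>> servo_tool --increments '[-0.3817,0.165,0,-0.383,0,-0.3817,0.165,0,-0.383,0,-0.3817,0.165,0,-0.383,0,-0.3817,0.165,0,-0.383,0,-0.3817,0.165,0,-0.383,0,-0.3817,0.165,0,-0.383,0,-0.3817,0.165,0,-0.383,0,-0.3817,0.165,0,-0.383,0,-0.3817,0.165,0,-0.383,0,-0.3817,0.165,0,-0.383,0,-0.3817,0.165,0,-0.383,0,-0.3817,0.165,0,-0.383,0]'

```text
time_s: 15.6
eef_pos: [0.6664, -0.0629, 0.0918]
eef_rot: [-0.031, 1.0, 0.0, -0.0]
contact_force: [0.0, -0.6, -1.7]
finger_gap: 0.0092
grip_force: 30.0
```

Run:
```python
from h import *
s=snap('wrist','w9.png')
go(.6685,-.0635,.0285,93.5)
```

```text
inc [-0.0018 -0.0006  0.0635] turn 0.0 cur 93.5 pos [ 0.6667 -0.063   0.092 ] q7 1.85 t 15.65
```

View pics/w9.png

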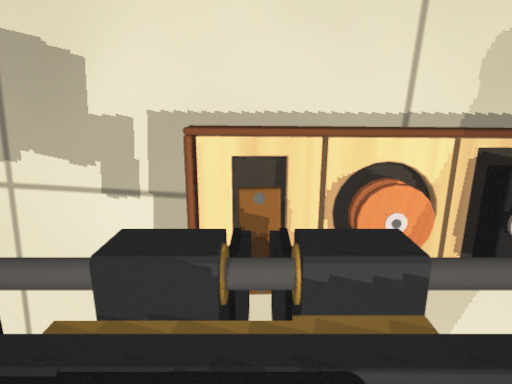

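The plate (columns 239–281) is square and lined up over the narrow recess (columns 232–286). Lowering now.

To row units: 0.064 m / 0.6 = 0.1067, 0.063 m / 0.6 = 0.105.

>>> servo_tool --increments '[-0.0033,-0.0008,0.0417,0,0,-0.0033,-0.0008,0.0833,0,0,-0.0033,-0.0008,0.1,0,0,-0.0033,-0.0008,0.105,0,0,-0.0033,-0.0008,0.1067,0,0,-0.0033,-0.0008,0.1067,0,0,-0.0033,-0.0008,0.1067,0,0.03,-0.0033,-0.0008,0.1067,0,0.03,-0.0033,-0.0008,0.1067,0,0.03,-0.0033,-0.0008,0.1067,0,0.03,-0.0033,-0.0008,0.0667,0,0.03,-0.0033,-0.0008,0,0,0.03]'

```text
time_s: 16.65
eef_pos: [0.6657, -0.0635, 0.0874]
eef_rot: [-0.031, 1.0, 0.0, -0.005]
contact_force: [0.4, 0.0, -0.7]
finger_gap: 0.0292
grip_force: 0.0
```

To row units: -0.11 m / 0.6 = -0.1833, -0.08 m / 0.6 = -0.1333.

>>> servo_tool --increments '[0,0,-0.0667,0,0.03,0,0,-0.1333,0,0.03,0,0,-0.1833,0,0.03,0,0,-0.1833,0,0.03,0,0,-0.1833,0,0.03,0,0,-0.1833,0,0.03]'

```text
time_s: 17.15
eef_pos: [0.669, -0.064, 0.2011]
eef_rot: [-0.031, 1.0, 0.0, -0.0]
contact_force: [-0.1, 0.1, -0.9]
finger_gap: 0.0299
grip_force: 0.0
```

Run:
```python
from h import *
a=snap('wrist')['color'];b=cv2.resize(snap('side')['color'][140:260,240:400],(512,384))
cv2.imwrite('pics/f.png',cv2.resize(np.vstack([a,b])[...,::-1],(400,600)))
```

```text
(no output)
```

View pics/f.png

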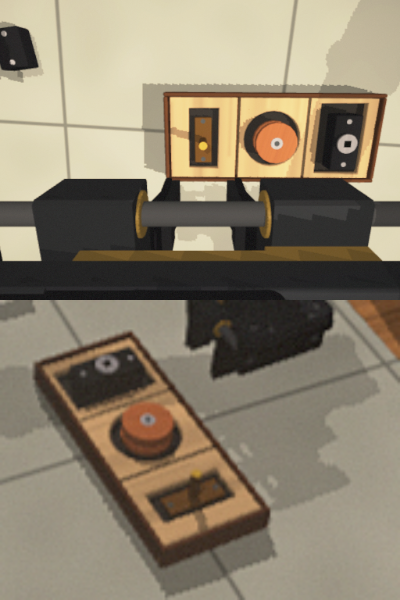

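Both views show all three parts inside their recesses. The pin stands upright at about (203,146) in the upper picture, and the arm is clear. Handing in.

```bash
python3 -c "
from rig import ctrl
print(ctrl.job_done())"
```

```text
the job is handed in; nothing more can be done
None
```

I placed the large pulley, the gearbox and the single pin (pin up) in their recesses and handed the job in at about 17 s; the last pictures show all three seated, and I never touched the look-alikes or the handle.

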